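# Fetch the jar key from behind the tin

### The job

Move the squat metal tin to one side, completely off its rubber disc, then draw the black jar key out of the pine box and leave it lying flat on the shelf in front of the box, wholly outside the doorway. Then put the tin back upright and wholly on the disc, without ever tipping it over, and leave the other loose things where they are.

Things in the scene. Friction and masses are not known exactly. Their poses are not given: they have to be found in the camera images.
- tin_center (a point): centre (half-way up, 32 mm above the shelf) of the squat round metal tin: 90 mm in diameter, 64 mm tall, about 0.35 kg, too wide to grip comfortably but slides upright when pushed near its foot. It starts standing on the disc, in front of the jar key. z up
- grip_disc: centre of a round grey rubber grip disc, 140 mm in diameter, under 1 mm thin and fixed on the shelf: the tin's place. Things slide over its edge without catching
- key_ring (a point): centre of the ring handle of the flat-lying black plastic jar key (150 mm long, 14 mm thick, about 0.08 kg), 7 mm above the shelf. Ring 70 mm outside, 50 mm clear inside (closed fingers can hook it), then a shank 22 mm and a nose 44 mm wide, under the box's roof. The ring sticks out of the doorway, behind the tin. The key's x axis points from ring to nose
- key_nose (a point): middle of the nose end of the jar key, the far tip, 115 mm from key_ring along the key's x axis, 7 mm above the shelf
- doorway (a point): point on the shelf mid-doorway, in the door's outer face. Fixed pine box 280 mm wide, 170 deep, 60 tall, with roof but no floor: the key lies on the shelf and slides out without a step; opening 50 mm high. x points level into the box (outside is negative), y left along its front, z up. Left inner wall at y = 55 mm; right half of the front is shut. Shelf free for 240 mm either side of the disc
- door (a joint): how far the top-hung sliding door stands open, m (0 shut, 0.13 fully open, slides to the right, about 2 N); its free edge stands at y = 0.055 - value in the doorway frame. It starts open enough for the key and need not be moved
- corkscrew: bystander, leave alone: nickel winged corkscrew, 127 mm long, lying on the roof of the pine box; origin at its underside
- stopper: bystander, leave alone: copper wine stopper, 66 mm tall, 42 mm wide, standing on the roof of the pine box; origin at its underside
- opener: bystander, leave alone: flat stainless church-key opener, 130 mm long, 5 mm thick, lying on the shelf to the right; origin at its underside
- spice_jar: bystander, leave alone: glass spice jar with black cap, 100 mm tall, 56 mm wide, standing to the left; origin at its underside
- mug: bystander, leave alone: white mug, 90 mm tall, 82 mm wide, standing to the right; origin at its underside
- spatula: bystander, leave alone: spatula lying on the shelf to the left; origin at its underside
There are look-alikes about, which are no part of the job. What is meant by the part that bears key_ring is not green or turquoise, and is the smaller of those in its own colour.

How it is judged:
On the way, in this order (a step that is already met when the one before it is completed fails the run):
1. the tin stands upright off the disc (horizontal distance between tin_center and grip_disc above 0.09 m and angle between tin_center's own z axis and vertical below 0.1 rad), for 0.2 s.
2. the jar key lies flat wholly outside the doorway, the tin not yet back (x of key_nose in the frame of doorway below 0 m and x of key_ring in the frame of doorway below -0.035 m and height (world z) of each of key_ring, key_nose below 0.016 m and horizontal distance between tin_center and grip_disc above 0.03 m), for 0.2 s.
At the end, for the whole second after the job is handed in: Key flat on the shelf (ring centre and nose end under 16 mm up), outside the box: in the doorway frame nose end at x below 0, ring centre below -35 mm. Tin upright (within 0.06 rad) on the shelf, centre within 27 mm of the disc's centre (x of key_nose in the frame of doorway below 0 m and x of key_ring in the frame of doorway below -0.035 m and height (world z) of each of key_ring, key_nose below 0.016 m and horizontal distance between tin_center and grip_disc below 0.027 m and angle between tin_center's own z axis and vertical below 0.06 rad and height (world z) of tin_center below 0.036 m); the robot touches nothing.
It fails at once if the tin is tipped over (angle between tin_center's own z axis and vertical above 0.6 rad).
It fails at once if a bystander (corkscrew, stopper, opener, spice jar, mug or spatula) is displaced by more than 30 mm (distance of any of corkscrew, stopper, opener, spice_jar, mug, spatula from where it was at the start of the episode above 0.03 m).
It also fails if it takes over 70 s, if anything falls off the work surface, if the arm or the gripper's body presses on something with over 40 N, if the wrist force passes 120 N, or if a joint passes its speed limit or range.

### The arm

A 6-joint arm with a two-finger parallel gripper is mounted at the origin on the work surface. World frame = base frame: x ahead of the robot, y to its left, z up, the work surface at z = 0. Lengths are in m, angles in rad, forces in N, time in s.
With the tool pointing down it reaches from about 0.3 to 1 m from the base axis. Payload 5.1 kg.
Tool frame: the origin (TCP) lies midway between the tips of the shut fingers; the grasp point (between the pads) lies 19 mm behind it (grasp_offset is the distance from the TCP to the grasp point, in m); z points along the fingers, y is the line along which they close (so a half turn about z gives the same grasp; the last joint's range is limited). The gripper opens to 95 mm and grips with 3 to 60 N. Pads are 20 mm wide; open, the fingers measure 119 mm over their backs; the gripper's body (75 mm by 180 mm) begins 59 mm behind the grasp point.
Start: joints at [1.047, 0.124, 1.65, -0, 1.367, -0.083], TCP at [0.277, 0.588, 0.215] pointing down, gripper open.
Joint ranges: [-2.61, 2.61], [-1.02, 2.33], [0.03, 2.71], [-1.35, 4.49], [0.32, 2.68], [-2.91, 2.91]. Speed limits (rad/s): [2.57, 2.57, 3.14, 3.14, 3.14, 3.14].

### API

Orientations are given as a rotation vector (axis times angle).
In Python, from workcell import * gives the robot as it stands. The module is installed in compiled form; this text tells all that it offers.
- The arm moves only by the tool step_arm, never from a script. Its arguments are lists of equal length, an entry for each row: "angular": the turn, a rotation vector about the tool's x, y, z in degrees, a list of three; "linear": the shift along the tool's x, y, z in cm, a list of three; "jaw": the finger opening in cm, from 0 to 9.51. In form: {"angular": [[rx, ry, rz], ...], "linear": [[dx, dy, dz], ...], "jaw": [jaw, ...]}. A call has 1 to 12 rows; each row shifts and turns the commanded pose from where the row before left it, along the tool's axes as they then stand; what a row does not reach is not made up. A row lasts 1/8 s, in which the tool goes at most 62.5 mm and 10.7 degrees, less where a joint would pass 70% of its speed; a pose out of reach is approached as far as the arm can. A call with a gripper value outside its range is refused whole. The fingers move at their own pace and stop on an object; "grip_force" is the grip in N (left out, the last holds). Time passes only in rows, so rows that do not move let the fingers close. It gives the time, the measured TCP pose, the force, the opening and the grip force at its end, in the units of the state.
- observe(): the state, without advancing time (a new reading comes with each control period).
- camera(name): name is "scene" or "side" or "wrist"; returns the picture (400x640x3 uint8, red, green, blue); there is no depth.
- get_calibration(name): a dict with "intrinsics" (3x3 intrinsics, pixels), "extrinsics" (4x4, takes a point from camera to world coordinates). Camera axes: x right, y down, z forward; pixel columns grow to the right and rows downward; lengths in m; the calibration is good to about 2 mm. The wrist camera is an equidistant fisheye: a pixel r from the principal point sees the ray r / f radians off the axis. A picture is of the moment at which its call begins: read the wrist's pose just before it. get_calibration takes no time and is no camera call; for the wrist camera it gives the pose at the moment of the call.
- close_job(): hands the job in; it is judged then, once.
The state is a dict: "clock": time; "joint_positions": joint angles; "qvel": joint speeds; "effort": joint torques, N m; "position": TCP position; "tcp_rot": TCP orientation; "wrist_force": force on the tool from outside, world axes, zero at the start; "ft_torque": the same for the moment, N m; "gripper_width": finger opening in m; "finger_force": force on a finger pad.
Only numpy, scipy, OpenCV 4.12 (cv2) and the standard library are available. Lean on these libraries where they do the work, as an engineer would, in place of code of your own. Each camera call takes 0.05 s, during which the arm holds its last target. There are 200 camera calls.

## Working session

There is one attempt and no reset: what is moved stays moved. The work goes in short steps, Python scripts to look and compute and a tool call to move; the robot and the scene stay as the last step left them, time stands still between calls to the robot, and variables do not carry over. Pictures are saved under pics/ and viewed, at most 10 in all, crops included, and the job is handed in when it is done.

Besides the shell and the picture viewer there is one more tool, called after "Call:" as name(argument=value, ...) on one line, values as JSON. step_arm: Moves the arm, as the interface text tells. Its arguments: {"type":"object","properties":{"angular":{"type":"array"},"linear":{"type":"array"},"jaw":{"type":"array"},"grip_force":{"type":"number"}},"required":["angular","linear","jaw"]}

```bash
mkdir -p pics; cat > h.py <<'E'
from workcell import *
import numpy as np, cv2
from scipy.spatial.transform import Rotation as R
def ray(name,uv,z,cal=None):
    c=cal or get_calibration(name);K=np.array(c["intrinsics"]);T=np.array(c["extrinsics"])
    x=(uv[0]-K[0,2])/K[0,0];y=(uv[1]-K[1,2])/K[1,1]
    if name=="wrist":
        t=np.hypot(x,y);d=np.array([np.sin(t)*x/max(t,1e-9),np.sin(t)*y/max(t,1e-9),np.cos(t)])
    else: d=np.array([x,y,1.])
    d=T[:3,:3]@d;o=T[:3,3]
    return o+d*(z-o[2])/d[2]
def save(name,f):
    im=camera(name);cv2.imwrite("pics/"+f,cv2.cvtColor(im,cv2.COLOR_RGB2BGR));return im
E
python3 - <<'E'
from h import *
save("scene","a.png");save("side","b.png")
s=observe();print(s["position"],s["tcp_rot"],R.from_rotvec(s["tcp_rot"]).as_matrix().round(3))
for n in("scene","side"):print(get_calibration(n))
E
```

```text
[0.27707768 0.58734064 0.2135302 ] [-6.86810411e-01 -3.06502185e+00  2.78135728e-03] [[-0.904  0.427 -0.001]
 [ 0.427  0.904 -0.002]
 [ 0.    -0.002 -1.   ]]
{'intrinsics': array([[450.40493353,   0.        , 318.02426567],
       [  0.        , 450.40493353, 197.10045722],
       [  0.        ,   0.        ,   1.        ]]), 'extrinsics': array([[ 0.59321181,  0.67084617, -0.44504513,  1.15183211],
       [ 0.8049081 , -0.48399163,  0.34332936, -0.44758981],
       [ 0.01492307, -0.56188746, -0.82707907,  1.14180501],
       [ 0.        ,  0.        ,  0.        ,  1.        ]])}
{'intrinsics': array([[434.80387234,   0.        , 317.77337442],
       [  0.        , 434.80387234, 195.44508404],
       [  0.        ,   0.        ,   1.        ]]), 'extrinsics': array([[ 0.93775529, -0.23723124,  0.25364613,  0.22181307],
       [-0.346955  , -0.67232226,  0.65391513, -0.82125156],
       [ 0.01540284, -0.70121617, -0.71278232,  0.98715785],
       [ 0.        ,  0.        ,  0.        ,  1.        ]])}
```

View pics/a.png

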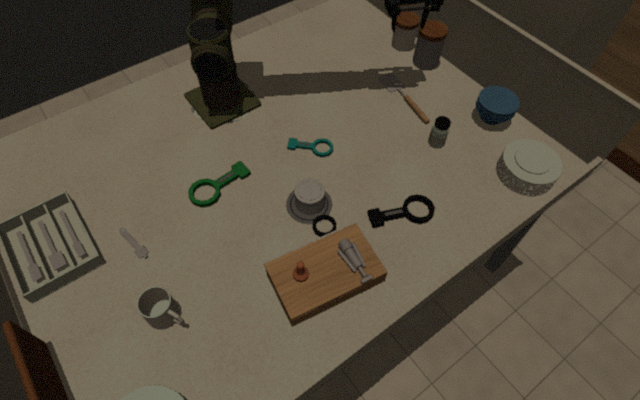

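View pics/b.png

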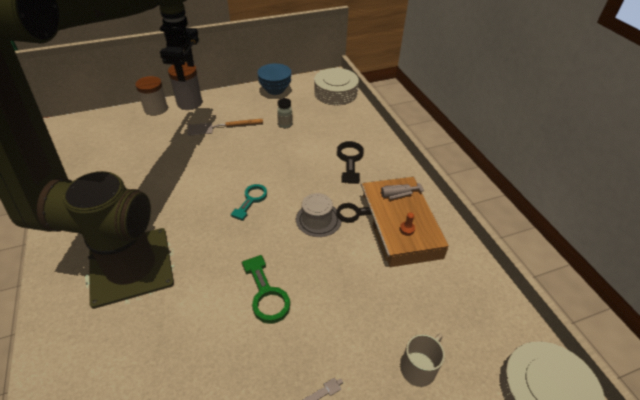

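Scene: the tin is at (310,190) on its disc at (310,203), with the box at (325,272). Four candidates for the key: green (220,185), turquoise (312,147), large black (403,211), and the black ring sticking out of the box at (324,226). The last is black and the smaller of the two black ones, so it is the one meant. I'll confirm this with a crop.

```bash
python3 - <<'E'
import cv2,numpy as np
a=cv2.imread("pics/a.png")[165:325,255:445];b=cv2.imread("pics/b.png")[135:270,285:455]
f=lambda i:cv2.resize(i,(400*1,int(i.shape[0]*400/i.shape[1])),interpolation=cv2.INTER_CUBIC)
A=f(a);B=f(b);h=max(len(A),len(B));o=np.zeros((h,800,3),np.uint8);o[:len(A),:400]=A;o[:len(B),400:]=B
cv2.imwrite("pics/c.png",np.clip(o*1.5,0,255).astype(np.uint8));print(400/190,400/170)
from h import *
for n,tin,ring,cor in(("scene",(310,187),(324,226),[(267,265),(352,227),(385,270),(292,320)]),("side",(317,205),(349,212),[(362,183),(388,262),(446,250),(412,178)])):
    print(n,ray(n,tin,.064),ray(n,ring,.007),[ray(n,c,.06).round(3) for c in cor])
E
```

```text
2.1052631578947367 2.3529411764705883
scene [0.52921109 0.00198002 0.064     ] [ 0.63352845 -0.02288781  0.007     ] [array([ 0.665, -0.235,  0.06 ]), array([0.706, 0.018, 0.06 ]), array([0.859, 0.007, 0.06 ]), array([ 0.825, -0.266,  0.06 ])]
side [ 0.53463513 -0.01023542  0.064     ] [ 0.63592695 -0.02026704  0.007     ] [array([0.699, 0.034, 0.06 ]), array([ 0.64, -0.26,  0.06]), array([ 0.805, -0.277,  0.06 ]), array([0.856, 0.003, 0.06 ])]
```

View pics/c.png

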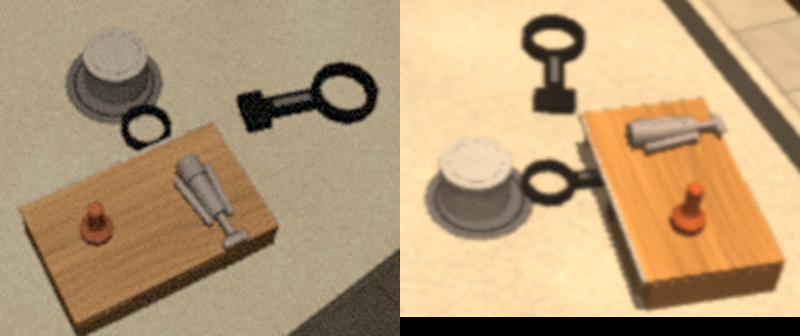

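The crop shows the small black ring at scene (324,226) and side (348,212), with its shank going into the doorway under the roof. That is the key; the larger black one lies free beside the box. Now I'll measure the poses.

```bash
python3 - <<'E'
from h import *
sc=[(355.7,223.4),(265.5,265.2),(291.6,318.4),(386.6,273.3)]; sd=[(363.6,183),(388.3,257),(446.5,246.3),(413.8,176.2)]
for n,tin,ring,cor in(("scene",(309.2,190.7),(324.4,225.8),sc),("side",(316.9,203.8),(348.3,212.3),sd)):
    P=np.array([ray(n,c,.06) for c in cor]);print(n,"tin",ray(n,tin,.064).round(3),"ring",ray(n,ring,.007).round(3));print(P.round(3),np.linalg.norm(P[0]-P[1]),np.degrees(np.arctan2(*(P[0]-P[1])[:2])))
print("disc",ray("scene",(309.2,204.4),0), "shank",ray("side",(285+196/2.353,135+179/2.353),.014))
for n,uvs in(("scene",dict(jar=(438,138),spat=(420,113),op=(133,243),mug=(157,310),bigblack=(403,211),noseb=(376,218),turq=(312,147),green=(220,185))),):
    for k,v in uvs.items(): print(k,ray(n,v,0.0).round(3))
E
```

```text
scene tin [ 0.539 -0.008  0.064] ring [ 0.634 -0.022  0.007]
[[ 0.703  0.034  0.06 ]
 [ 0.663 -0.239  0.06 ]
 [ 0.821 -0.264  0.06 ]
 [ 0.868  0.004  0.06 ]] 0.2759751232780697 8.303623726331523
side tin [ 0.536 -0.006  0.064] ring [ 0.633 -0.021  0.007]
[[ 0.704  0.033  0.06 ]
 [ 0.648 -0.246  0.06 ]
 [ 0.813 -0.267  0.06 ]
 [ 0.866  0.008  0.06 ]] 0.28412102382837995 11.31860912776406
disc [ 0.54331493 -0.01117274  0.        ] shank [ 0.68987154 -0.04209505  0.014     ]
jar [0.58  0.499 0.   ]
spat [0.459 0.531 0.   ]
op [ 0.356 -0.495  0.   ]
mug [ 0.578 -0.525  0.   ]
bigblack [0.728 0.204 0.   ]
noseb [0.699 0.122 0.   ]
turq [0.364 0.129 0.   ]
green [ 0.322 -0.194  0.   ]
```

Call:
step_arm(angular=[[0,0,9.24],[0,0,9.24],[0,0,9.24],[0,0,9.24],[0,0,9.24],[0,0,9.24],[0,0,9.24],[0,0,0],[0,0,0],[0,0,0],[0,0,0],[0,0,0]], linear=[[0,0,0],[0,0,0],[0,0,0],[0,0,0],[0,0,0],[0,0,0],[0,0,0],[-4.9,2.6,0],[-4.9,2.6,0],[-4.9,2.6,0],[-4.9,2.6,0],[-4.9,2.6,0]], jaw=[6,6,6,6,6,6,6,6,6,6,6,6])

```text
clock: 1.6
position: [0.4079, 0.3412, 0.2142]
tcp_rot: [-2.22, -2.223, 0.001]
wrist_force: [0.5, -0.2, 0.0]
gripper_width: 0.0602
finger_force: 0.0
```

Call:
step_arm(angular=[[0,0,0],[0,0,0],[0,0,0],[0,0,0],[0,0,0],[0,0,0]], linear=[[-4.9,2.6,0],[-4.9,2.6,0],[-4.9,2.6,0],[-4.9,2.6,0],[-4.9,2.6,0],[0,0,0]], jaw=[6,6,6,6,6,6])

```text
clock: 2.35
position: [0.5387, 0.0952, 0.214]
tcp_rot: [-2.226, -2.217, 0.002]
wrist_force: [0.1, 0.7, -0.8]
gripper_width: 0.06
finger_force: 0.0
```

```bash
python3 - <<'E'
from h import *
s=observe();print(s["clock"],s["position"],R.from_rotvec(s["tcp_rot"]).as_matrix().round(3),s["gripper_width"],s["wrist_force"],s["joint_positions"])
save("wrist","w1.png");c=get_calibration("wrist");print(c)
np.save("w1.npy",c,allow_pickle=True)
E
```

```text
2.35 [0.53869994 0.0952188  0.21402412] [[ 0.004  1.    -0.001]
 [ 1.    -0.004 -0.   ]
 [-0.001 -0.001 -1.   ]] 0.060039887778373775 [ 0.13293038  0.73627939 -0.81980281] [ 7.70364663e-02 -1.03424716e-01  1.88035947e+00 -4.26891864e-04
  1.36570198e+00  8.11831369e-02]
{'intrinsics': array([[309.70691629,   0.        , 319.117619  ],
       [  0.        , 309.70691629, 209.88740251],
       [  0.        ,   0.        ,   1.        ]]), 'extrinsics': array([[ 0.99999422, -0.00108102, -0.00322365,  0.53832053],
       [-0.00192452, -0.96157295, -0.27454281,  0.17416153],
       [-0.00280299,  0.27454743, -0.96156947,  0.38418409],
       [ 0.        ,  0.        ,  0.        ,  1.        ]])}
```

View pics/w1.png

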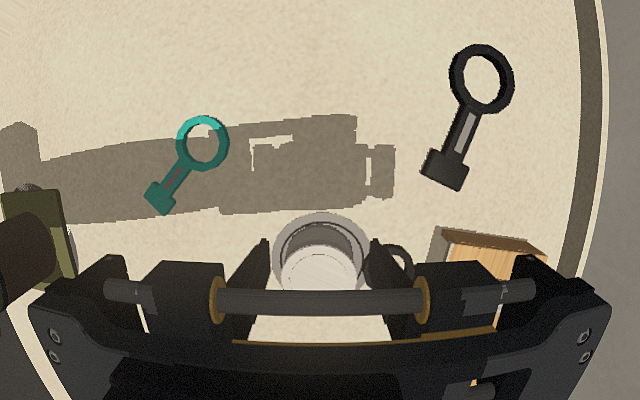

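Wrist view: the grey disc spans columns about 272–368 with its near edge at row 211. The tin's top is at (320,275), and the real key's ring is half hidden at (398,265).

```bash
python3 - <<'E'
from h import *
c=np.load("w1.npy",allow_pickle=True).item()
for uv in((320,211),(272,255),(369,255)):print(ray("wrist",uv,0,c).round(4))
for uv in((320,218),(281,260),(363,260)):print(ray("wrist",uv,0.064,c).round(4))
im=cv2.imread("pics/w1.png");print(im[205:250:2,318].mean(1).round())
E
```

```text
[0.5382 0.063  0.    ]
[4.725e-01 4.000e-04 0.000e+00]
[6.051e-01 2.000e-04 0.000e+00]
[0.5382 0.0736 0.064 ]
[0.4935 0.0232 0.064 ]
[0.5874 0.023  0.064 ]
[119. 118. 104. 185. 153. 155. 153. 156. 108.  75.  79.  91. 100.  98.
 101.  99.  96.  92.  90.  83. 166. 206. 204.]
```

Call:
step_arm(angular=[[0,0,0],[0,0,0],[0,0,0],[0,0,0],[0,0,0],[0,0,0],[0,0,0],[0,0,0],[0,0,0],[0,0,0],[0,0,0],[0,0,0]], linear=[[0,0,5],[0,0,5],[0,0,5],[0,0,3.4],[0,0,2],[-2.5,0,0],[-1.5,0,0],[-1,0,0],[-1,0,0],[-1,0,0],[-1,0,0],[-1,0,0]], jaw=[6,6,6,6,6,6,6,6,6,6,6,6])

```text
clock: 3.9
position: [0.5384, 0.0077, 0.0111]
tcp_rot: [2.22, 2.222, 0.001]
wrist_force: [0.7, 2.2, 2.8]
gripper_width: 0.0598
finger_force: 1.7
```

Call:
step_arm(angular=[[0,0,0],[0,0,0],[0,0,0],[0,0,0],[0,0,0],[0,0,0],[0,0,0],[0,0,0],[0,0,0],[0,0,0],[0,0,0],[0,0,0]], linear=[[-1,0,0],[-1,0,0],[-1,0,0],[-1,0,0],[-1,0,0],[-1,0,0],[-1,0,0],[-1,0,0],[-1,0,0],[-1,0,0],[-1,0,0],[-1,0,0]], jaw=[6,6,6,6,6,6,6,6,6,6,6,6])

```text
clock: 5.4
position: [0.5381, -0.1125, 0.0106]
tcp_rot: [-2.22, -2.223, 0.0]
wrist_force: [0.0, 2.7, 2.7]
gripper_width: 0.06
finger_force: 1.8
```

```bash
python3 - <<'E'
from h import *
s=observe();print(s["clock"],s["position"],s["gripper_width"],s["wrist_force"])
save("side","s1.png")
E
```

```text
5.4 [ 0.53808207 -0.11251598  0.01061009] 0.05996945035489937 [0.00927027 2.73729333 2.69761599]
```

View pics/s1.png

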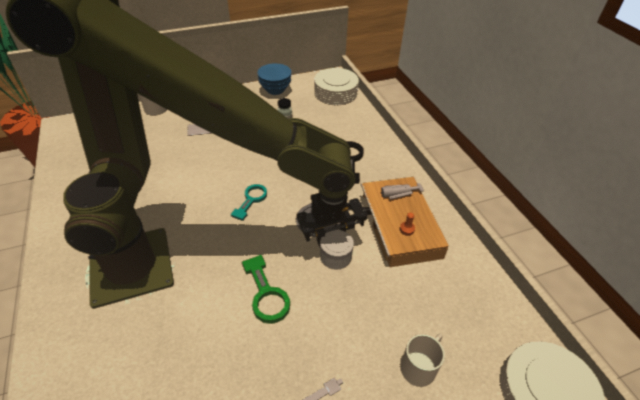

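Call:
step_arm(angular=[[0,0,0],[0,0,0],[0,0,0],[0,0,0],[0,0,0],[0,0,0],[0,0,0],[0,0,0],[0,0,0],[0,0,0]], linear=[[-1,0,0],[-1,0,0],[-1,0,0],[0,0,0],[3,0,0],[4,0,0],[2,0,-4],[2,0,-5],[1,0,-5],[0,0,-5]], jaw=[6,6,6,6,6,6,6,6,6,6])

```text
clock: 6.7
position: [0.5377, -0.0213, 0.2021]
tcp_rot: [2.218, 2.224, -0.001]
wrist_force: [0.6, -0.1, -0.9]
gripper_width: 0.0602
finger_force: 0.0
```

Call:
step_arm(angular=[[0,0,10],[0,0,10],[0,0,10],[0,0,10],[0,0,10],[0,0,10],[0,0,10],[0,0,10],[0,0,10],[0,0,10],[0,0,0]], linear=[[0,0,0],[0,0,0],[0,0,0],[0,0,0],[0,0,0],[0,0,0],[0,0,0],[0,0,0],[0,0,0],[0,0,0],[0,0,0]], jaw=[9.5,9.5,9.5,9.5,9.5,9.5,9.5,9.5,9.5,9.5,9.5])

```text
clock: 8.07
position: [0.5379, -0.022, 0.2004]
tcp_rot: [3.13, -0.269, -0.0]
wrist_force: [0.5, 0.1, -0.0]
gripper_width: 0.0952
finger_force: 0.0
```

```bash
python3 - <<'E'
from h import *
s=observe();print(s["clock"],s["position"],R.from_rotvec(s["tcp_rot"]).as_matrix().round(3),s["gripper_width"])
save("wrist","w2.png");c=get_calibration("wrist")
np.save("w2.npy",c,allow_pickle=True)
E
```

```text
8.075 [ 0.53787962 -0.02203988  0.20040516] [[ 0.985 -0.17  -0.   ]
 [-0.17  -0.985 -0.   ]
 [-0.     0.001 -1.   ]] 0.09518909907257553
```

View pics/w2.png

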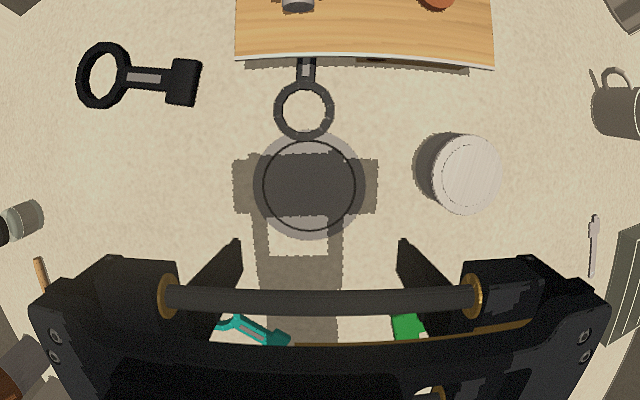

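The close view is clear: disc centre (309,185), key ring (304,110) with its shank at (307,72), tin top (468,174), and the roof's front edge from (235,56) to (493,69).

```bash
python3 - <<'E'
from h import *
c=np.load("w2.npy",allow_pickle=True).item()
r=lambda uv,z:ray("wrist",uv,z,c).round(4)
im=cv2.cvtColor(cv2.imread("pics/w2.png"),cv2.COLOR_BGR2HSV)
m=(im[75:146,262:346,2]<100).astype(np.uint8)
print("dark bbox",cv2.boundingRect(m))
print("disc",r((309,185),0),"edges",r((253,190),0),r((366,190),0),r((309,240),0))
print("ring",r((304,110),.01),"edges",r((274,110),.007),r((335,110),.007),"shank",r((307,72),.014))
print("tin",r((468,174),.064),"front",r((235,56),.06),r((493,69),.06))
E
```

```text
dark bbox (11, 0, 61, 71)
disc [ 0.5425 -0.0106  0.    ] edges [0.5485 0.0591 0.    ] [ 0.5246 -0.0788  0.    ] [0.4718 0.0022 0.    ]
ring [ 0.6324 -0.021   0.01  ] edges [0.6392 0.0134 0.007 ] [ 0.6265 -0.0562  0.007 ] shank [ 0.6753 -0.0321  0.014 ]
tin [ 0.5399 -0.1864  0.064 ] front [0.6999 0.036  0.06  ] [ 0.6525 -0.2358  0.06  ]
```

Call:
step_arm(angular=[[0,0,0],[0,0,0],[0,0,0],[0,0,0],[0,0,0],[0,0,0],[0,0,0],[0,0,0],[0,0,0],[0,0,0]], linear=[[4.7,-0.8,0],[4.6,-0.9,0],[0,0,5],[0,0,5],[0,0,5],[0,0,2.5],[0,0,1.5],[0,0,0.5],[0,0,0],[0,0,0]], jaw=[9.5,9.5,9.5,9.5,9.5,9.5,9.5,9.5,9.5,9.5])

```text
clock: 9.38
position: [0.6338, -0.0213, 0.0073]
tcp_rot: [3.13, -0.272, 0.004]
wrist_force: [-0.7, -0.1, -0.2]
gripper_width: 0.0951
finger_force: 0.0
```

Call:
step_arm(angular=[[0,0,0],[0,0,0],[0,0,0],[0,0,0],[0,0,0],[0,0,0]], linear=[[0,0,0],[0,0,0],[0,0,0],[0,0,0],[0,0,0],[0,0,0]], jaw=[6,6,6,6,6,6], grip_force=15)

```text
clock: 10.12
position: [0.6326, -0.0211, 0.0059]
tcp_rot: [-3.13, 0.272, -0.0]
wrist_force: [-1.3, -0.2, 2.2]
gripper_width: 0.0698
finger_force: 15.0
```

Call:
step_arm(angular=[[0,0,0],[0,0,0],[0,0,0],[0,0,0],[0,0,0],[0,0,0],[0,0,0],[0,0,0],[0,0,0],[0,0,0],[0,0,0]], linear=[[-0.7,0,0],[-1.3,0,0],[-1.3,0,0],[-1.3,0,0],[-1.3,0,0],[-1.3,0,0],[-1.3,0,0],[-1.3,0,0],[-1.3,0,0],[-1.3,0,0],[-0.6,0,0]], jaw=[6,6,6,6,6,6,6,6,6,6,6])

```text
clock: 11.5
position: [0.5039, 0.0014, 0.0058]
tcp_rot: [-3.13, 0.272, -0.001]
wrist_force: [1.0, -1.0, 2.9]
gripper_width: 0.0702
finger_force: 15.0
```

Call:
step_arm(angular=[[0,0,0],[0,0,0],[0,0,0],[0,0,0],[0,0,0],[0,0,0],[0,0,0],[0,0,0],[0,0,0],[0,0,0],[0,0,0],[0,0,0]], linear=[[0,-0.7,0],[0,-1.3,0],[0,-1.3,0],[0,-1.3,0],[0,-1.3,0],[0,-1.3,0],[0,-1.3,0],[0,-1.3,0],[0,-1.3,0],[0,-1.3,0],[0,-1.0,0],[0,-0.6,0]], jaw=[6,6,6,6,6,6,6,6,6,6,6,6])

```text
clock: 13.0
position: [0.5288, 0.14, 0.0058]
tcp_rot: [3.129, -0.271, -0.001]
wrist_force: [-1.1, -3.3, 7.0]
gripper_width: 0.0698
finger_force: 15.0
```

```bash
python3 - <<'E'
from h import *
s=observe();print(s["clock"],s["position"],s["gripper_width"],s["wrist_force"])
save("wrist","w3.png");np.save("w3.npy",get_calibration("wrist"),allow_pickle=True)
E
```

```text
13.0 [0.52875914 0.1399748  0.00583284] 0.069801989527939 [-1.09084566 -3.25394917  6.96462844]
```

View pics/w3.png

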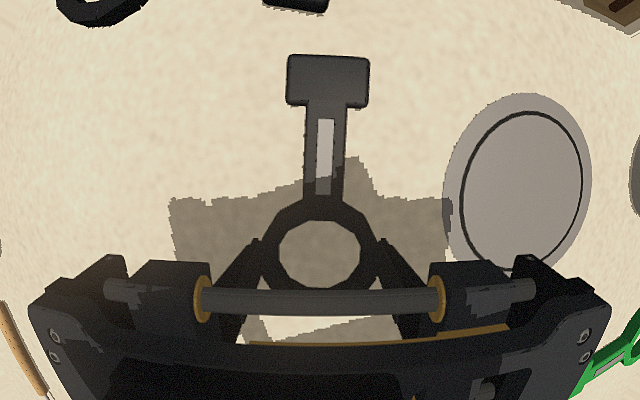

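The key lies wholly outside the box at (328,150), well clear of the disc at (518,182). I'll release it.

Call:
step_arm(angular=[[0,0,0],[0,0,0],[0,0,0],[0,0,0],[0,0,0],[0,0,0],[0,0,0],[0,0,0],[0,0,-10],[0,0,-10],[0,0,-10]], linear=[[0,0,0],[0,0,0],[0,0,0],[0,0,0],[0,0,-2],[0,0,-5],[0,0,-5],[0,0,-5],[0,0,-3],[0,0,0],[0,0,0]], jaw=[9.5,9.5,9.5,9.5,9.5,9.5,9.5,9.5,9.5,9.5,9.5])

```text
clock: 14.42
position: [0.5292, 0.1392, 0.2084]
tcp_rot: [3.092, 0.556, 0.005]
wrist_force: [0.4, -0.1, -0.6]
gripper_width: 0.0948
finger_force: 0.0
```

Call:
step_arm(angular=[[0,0,-10],[0,0,-10],[0,0,-10],[0,0,-10],[0,0,-10],[0,0,-10],[0,0,-10],[0,0,0],[0,0,0]], linear=[[0,0,0],[0,0,0],[0,0,0],[0,0,0],[0,0,0],[0,0,0],[0,0,0],[-5,0.1,0],[-5,0.1,0]], jaw=[6,6,6,6,6,6,6,6,6])

```text
clock: 15.55
position: [0.5309, 0.0384, 0.2075]
tcp_rot: [2.217, 2.223, 0.002]
wrist_force: [1.0, -0.2, 0.7]
gripper_width: 0.0601
finger_force: 0.0
```

Call:
step_arm(angular=[[0,0,0],[0,0,0],[0,0,0],[0,0,0],[0,0,0],[0,0,0],[0,0,0]], linear=[[-5,0.1,0],[-5,0.1,0],[-5,0.2,0],[-5,0.2,0],[-5,0.2,0],[-5,0,0],[-3,0,0]], jaw=[6,6,6,6,6,6,6])

```text
clock: 16.42
position: [0.5389, -0.2933, 0.2075]
tcp_rot: [2.221, 2.219, 0.0]
wrist_force: [0.1, 0.9, -0.8]
gripper_width: 0.0595
finger_force: 0.0
```

```bash
python3 - <<'E'
from h import *
s=observe();print(s["clock"],s["position"],R.from_rotvec(s["tcp_rot"]).as_matrix().round(3))
save("side","s2.png");save("wrist","w4.png");np.save("w4.npy",get_calibration("wrist"),allow_pickle=True)
E
```

```text
16.425 [ 0.53894681 -0.29328299  0.20748284] [[ 0.001  1.     0.002]
 [ 1.    -0.001 -0.001]
 [-0.001  0.002 -1.   ]]
```

View pics/w4.png

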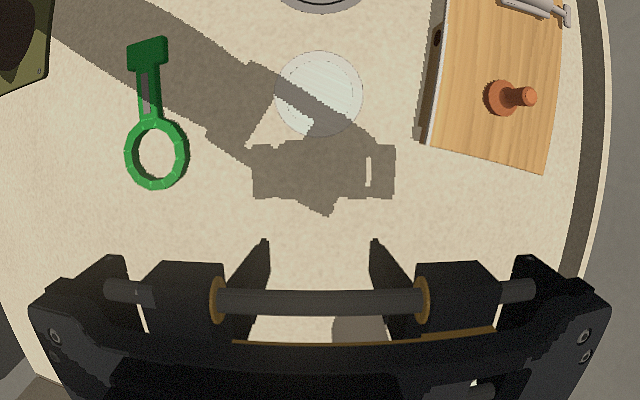

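The tin's top at (319,93) is centred between the fingers (x ≈ 0.539), in line with the disc. I'll push it back.

Call:
step_arm(angular=[[0,0,0],[0,0,0],[0,0,0],[0,0,0],[0,0,0],[0,0,0],[0,0,0],[0,0,0],[0,0,0],[0,0,0],[0,0,0],[0,0,0]], linear=[[0,0.1,5],[0,0,5],[0,0,5],[0,0,3],[0,0,1.7],[3,0,0],[2,0,0],[1,0,0],[1,0,0],[1,0,0],[1,0,0],[1,0,0]], jaw=[6,6,6,6,6,6,6,6,6,6,6,6])

```text
clock: 18.02
position: [0.5407, -0.1909, 0.0094]
tcp_rot: [2.219, 2.221, 0.0]
wrist_force: [-0.5, -3.1, 3.8]
gripper_width: 0.0601
finger_force: 2.2
```

Call:
step_arm(angular=[[0,0,0],[0,0,0],[0,0,0],[0,0,0],[0,0,0],[0,0,0],[0,0,0],[0,0,0],[0,0,0],[0,0,0],[0,0,0],[0,0,0]], linear=[[1,0,0],[1,0,0],[1,0,0],[1,0,0],[1,0,0],[1,0,0],[1,0,0],[1,0,0],[1,0,0],[1,0,0],[1,0,0],[1,0,0]], jaw=[6,6,6,6,6,6,6,6,6,6,6,6])

```text
clock: 19.52
position: [0.5398, -0.0701, 0.0086]
tcp_rot: [-2.22, -2.223, 0.0]
wrist_force: [0.1, -2.5, 3.1]
gripper_width: 0.06
finger_force: 2.4
```

Another 1.75 cm to go; then retreat and look.

Call:
step_arm(angular=[[0,0,0],[0,0,0],[0,0,0],[0,0,0],[0,0,0],[0,0,0],[0,0,0],[0,0,0],[0,0,0],[0,0,0],[0,0,0],[0,0,0]], linear=[[0.8,0,0],[0.6,0,0],[0.3,0,0],[0,0,0],[-1,0,0],[-3,0,0],[-3,0,-2],[-3,0,-5],[-4,0,-5],[-4,0,-5],[-3,0,-3],[0,0,0]], jaw=[6,6,6,6,6,6,6,6,6,6,6,6])

```text
clock: 21.02
position: [0.5409, -0.2647, 0.2091]
tcp_rot: [2.221, 2.216, 0.003]
wrist_force: [-0.5, -0.0, -1.4]
gripper_width: 0.0598
finger_force: 0.0
```

```bash
python3 - <<'E'
from h import *
s=observe();print(s["clock"],s["position"])
im=save("wrist","w5.png");c=get_calibration("wrist");np.save("w5.npy",c,allow_pickle=True)
sc=save("scene","f.png");sd=save("side","g.png")
f=lambda i:cv2.resize(i,(400,300),interpolation=cv2.INTER_CUBIC)
cv2.imwrite("pics/h.png",cv2.cvtColor(np.vstack([np.hstack([f(im[0:240,160:480]),f(sc[125:275,250:450])]),np.hstack([f(sd[120:270,250:450]),f(sd[0:400,0:533])])]),cv2.COLOR_RGB2BGR))
E
```

```text
21.025 [ 0.54092271 -0.26467151  0.20911933]
```

View pics/h.png

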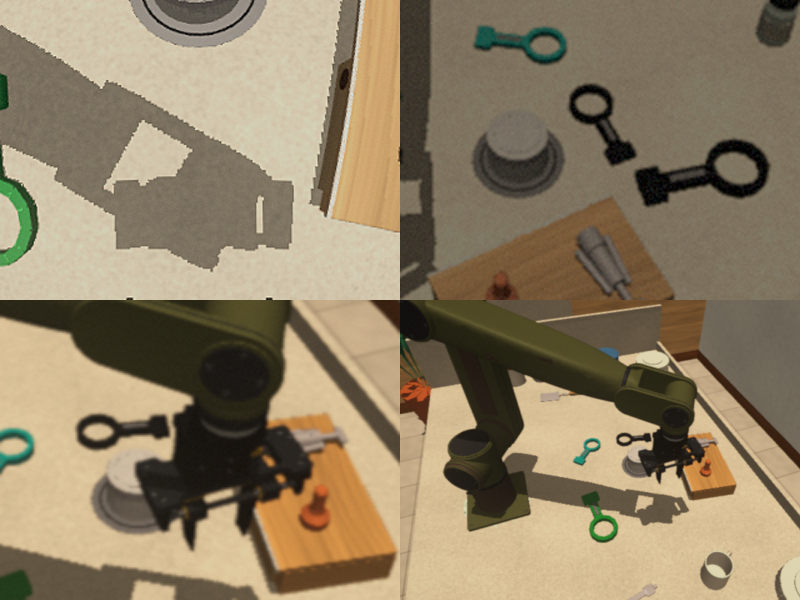

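The tin stands concentric on the disc: its top is at scene (308,192), against (309,191) at the start. The key lies flat in front of the box at about (301,62) in the crop's own scale, clear of the disc and doorway. The gripper touches nothing.

```bash
python3 -c "
from workcell import *
print(close_job())"
```

```text
the job is handed in; nothing more can be done
None
```

The job is handed in: the tin is back upright on its disc, the black jar key lies flat in front of the box outside the doorway, and the other things were not touched; the hand-in call returned no verdict.

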